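# Take the drilled test piece out of the vice and show it to the bench camera

### The arm

A 6-joint arm with a two-finger parallel gripper is mounted at the origin on a cart in front of the work surface, level with it; the furniture and walls round the work are solid. World frame = base frame: x ahead of the robot, y to its left, z up, the work surface at z = 0. Lengths are in m, angles in rad, forces in N, time in s.
With the tool pointing down it reaches from about 0.225 to 0.875 m from the base axis. Payload 3.4 kg.
Tool frame: the origin (TCP) lies at the very end of the fingers, on their centre line; the grasp point (between the pads) lies behind it (manip.grasp_offset is the z of the grasp point in the tool frame, in m); z points along the fingers, y is the line along which they close (so a half turn about z gives the same grasp; the last joint's range is limited). The gripper opens to 85 mm and grips with 20 to 120 N. Pads are 22 mm wide; open, the fingers measure 114 mm over their backs; the gripper's body (76 mm by 85 mm) begins 54 mm behind the grasp point. The pads swing forward as they close: fully open they stand 13 mm farther back than shut.
Start: joints at [-1.446, 0.276, 1.505, -0, 1.361, -0.121], TCP at [0.14, -0.558, 0.231] pointing down, gripper open.
Joint ranges: [-2.89, 2.89], [-0.75, 2.08], [0.22, 2.7], [-1.18, 4.32], [0.11, 2.71], [-2.7, 2.7]. Speed limits (rad/s): [2.57, 2.57, 3.14, 3.14, 3.14, 3.14].

### API

Orientations are given as a unit quaternion [w, x, y, z].
In Python, from rig import manip gives the robot as it stands.
- The arm moves only by the shell command python3 -m pendant 'ROWS' [FORCE]. ROWS is JSON, a list of rows, each an object of numbers: "dx", "dy", "dz": the shift along the tool's x, y, z in m; "rx", "ry", "rz": the turn, a rotation vector about the tool's x, y, z in degrees; "hand": the finger opening in m, from 0 to 0.0854. In form: [{"dx": .., "dy": .., "dz": .., "rx": .., "ry": .., "rz": .., "hand": ..}, ...]. A call has 1 to 12 rows; each row shifts and turns the commanded pose from where the row before left it, along the tool's axes as they then stand; what a row does not reach is not made up. A row lasts 1/12 s, in which the tool goes at most 41.7 mm and 7.16 degrees, less where a joint would pass 70% of its speed; a pose out of reach is approached as far as the arm can. A call is refused whole if a number of a shift passes 0.0417 or a number of a turn 7.16, either way. A call with a gripper value outside its range is refused whole. The fingers move at their own pace and stop on an object; FORCE is the grip in N (left out, the last holds). Time passes only in rows, so rows that do not move let the fingers close. It gives the time, the measured TCP pose, the force, the opening and the grip force at its end, in the units of the state.
- manip.get_state(): the state, without advancing time (a new reading comes with each control period).
- manip.get_image(name): name is "scene" or "top" or "wrist"; returns a dict with "frame" (400x640x3 uint8, red, green, blue), "fx", "fy", "cx", "cy" (pixels), "distortion" ([k1, k2, p1, p2, k3] as OpenCV has them; the pictures are not rectified), "position" and "attitude" of the camera in the world; the wrist camera has in their place "mount" (4x4, takes a point from camera to tool coordinates, whose origin is the TCP and whose axes are the flange's). Camera axes: x right, y up, looking along -z (the intrinsics and any distortion apply to the point x, -y, -z); pixel columns grow to the right and rows downward; lengths in m; the calibration is good to about 2 mm. A picture is of the moment at which its call begins: read the wrist's pose just before it. There is no depth.
- manip.sign_off(): hands the job in; it is judged then, once.
The state is a dict: "clock": time; "qpos": joint angles; "qd": joint speeds; "effort": joint torques, N m; "position": TCP position; "ee_rot": TCP orientation; "contact_force": force on the tool from outside, world axes, zero at the start; "moment": the same for the moment, N m; "width": finger opening in m; "gripper_force": force on a finger pad.
Only numpy, scipy, OpenCV 4.12 (cv2) and the standard library are available. Lean on these libraries where they do the work, as an engineer would, in place of code of your own. Each camera call takes 0.05 s, during which the arm holds its last target. There are 200 camera calls.

### The job

Set the steel gauge block down in the white outline on the foot of the bench camera, as the scale for the picture, and slacken the machine vice by pressing the raised left end of its T-bar down until that end points below level. Then lift the drilled test piece up out of the vice and show it to the camera: hold it in the air over the gauge block, centred at lens height, its drilled face square to the lens and its long edges level. The program finishes while the gripper still holds the piece there, still; leave the other tools where they lie.

Things in the scene. Friction and masses are not known exactly. Their poses are not given: they have to be found in the camera images.
- test_piece: MDF test piece, plate 110 x 70 x 19 mm, 0.09 to 0.15 kg, four dowel holes in a row along the middle of one face. Origin: centre of the plain back face. Own x: along the 70 mm side (up while in the vice), y: along the 110 mm side and the holes, z: out of the drilled face. Stands on a long edge in the vice, drilled face to the robot; top edge 35 mm above the origin, top 31 mm free above the jaws
- drilled_face (a point): centre of the drilled face of the test piece, 19 mm from test_piece along its own z
- machine_vice: green machine vice, fixed to the bench, 238 x 170 x 113 mm. Origin: middle of its underside. Own x: level, from the T-bar side (near the robot) to the fixed jaw; own y: to the left, along the 90 mm wide jaws. Jaw tops 113 mm above the bench; fixed jaw face 66 mm along own x; the work rests 74 mm above the bench
- machine_vice_jaw (a joint): front jaw of the vice, m, grows as it closes on the fixed jaw. About 0.030 with the 19 mm piece clamped; the screw drives it, 6 mm for a whole turn of the bar
- machine_vice_handle (a joint): T-bar of the vice, rad, turns about the vice's own x; grows as it turns anticlockwise seen by the robot (raised left end goes down), which slackens the vice. Starts at 1.8 to 2.05, level at 2.65; from 2.75 on (raised end just below level) the piece is free. Stays where it is left; turning takes 5 to 10 N at the bar's end
- bar_end (a point): middle of the knob (14 mm across) on the end of the T-bar that starts raised at the left; the bar is 8 mm thick, this knob stands 55 mm from the hub and the other one oppopoint it
- bar_hub (a point): the T-bar's axis at the bar, 108 mm in front of the vice's origin (towards the robot), 68 mm above the bench; the bar turns in the upright plane through it, 17 mm clear of the vice's body
- gauge_block: plain steel gauge block, 30 x 50 x 20 mm, lying flat; origin: centre of its underside, own y along the 50 mm
- camera_stand: bench inspection camera stand, fixed: grey foot plate 310 x 130 x 10 mm with a 40 mm square column 245 mm high at the back. Own x: horizontal, from the mark back to the column; own y: across the foot, along the 50 mm side of the outline. Origin on the bench under the plate, 105 mm behind the mark
- mark (a point): centre of the white 33 x 53 mm outline on the foot plate, on its top face, 10 mm above the bench
- camera_head (a joint): height of the camera head on its column, m, 0 is lens at 135 mm above the bench; clamped, not to be moved
- lens (a point): centre of the lens's front; the lens looks level along camera_stand's own -x; camera body 58 mm high, lens barrel 43 mm across
- focus (a point): the point in the air where the middle of the drilled face belongs: on the lens's axis, 127 mm in front of the lens and straight above mark
- calliper: calliper lying on the bench, 67 x 220 x 15 mm, a bystander; origin at the centre of its underside
- screwdriver: orange-handled screwdriver lying on the bench, 220 x 26 x 25 mm, a bystander
- wax_tin: blue round tin, 70 mm across, 34 mm high, a bystander
- carpenter_pencil: red carpenter's pencil lying on the bench, 13 x 176 x 8 mm, a bystander
Things that resemble listed ones, but are neither listed nor needed, are in the scene too. Leave any pink or yellow look-alike of the gauge_block alone.

How it is judged:
On the way, in this order (a step that is already met when the one before it is completed fails the run):
1. the gauge block lies released in the outline and the vice is slackened, the piece still standing in it (horizontal distance between gauge_block and mark below 0.01 m and distance between gauge_block and mark below 0.011 m and angle between the y axis of gauge_block and the y axis of camera_stand, either way round below 0.2 rad and angle between gauge_block's own z axis and vertical below 0.1 rad and contact force between the fingers and gauge_block below 0.1 N and value of joint machine_vice_handle above 2.75 rad and z of test_piece in the frame of machine_vice below 0.12 m), for 0.2 s.
2. the gripper has lifted the piece clear of the jaws (z of test_piece in the frame of machine_vice above 0.15 m and contact force between the fingers and test_piece above 1 N), for 0.1 s.
At the end, for the whole second after the job is handed in: Piece held still, touching only the fingers: middle of drilled face at the focus, 12 mm along the lens axis, 15 mm sideways and in height; facing the lens, square and level to 0.12 rad. Gauge block free on the mark to 10 mm and 0.2 rad. T-bar joint above 2.75 (contact force between the fingers and test_piece above 1 N and x of drilled_face in the frame of focus between -0.012 and 0.012 m and y of drilled_face in the frame of focus between -0.015 and 0.015 m and z of drilled_face in the frame of focus between -0.015 and 0.015 m and x of test_piece in the frame of focus below 0 m and angle between the z axis of test_piece and the x axis of camera_stand, either way round below 0.12 rad and angle between the y axis of test_piece and the y axis of camera_stand, either way round below 0.12 rad and linear speed of test_piece below 0.02 m/s and angular speed of test_piece below 0.15 rad/s and contact force between test_piece and gauge_block below 0.05 N and contact force between test_piece and camera_stand below 0.05 N and contact force between test_piece and machine_vice below 0.05 N and horizontal distance between gauge_block and mark below 0.01 m and distance between gauge_block and mark below 0.011 m and angle between the y axis of gauge_block and the y axis of camera_stand, either way round below 0.2 rad and contact force between the fingers and gauge_block below 0.1 N and value of joint machine_vice_handle above 2.75 rad); the arm keeps its last pose, push and grip.
It fails at once if a bystander was pushed more than 30 mm (distance of any of calliper, screwdriver, wax_tin, carpenter_pencil from where it was at the start of the episode above 0.03 m).
It also fails if it takes over 61 s, if anything falls off the work surface, if the arm or the gripper's body presses on something with over 40 N, if the wrist force passes 120 N, or if a joint passes its speed limit or range.

## Working session

There is one attempt and no reset: what is moved stays moved. The work goes in short steps, Python scripts to look and compute and a shell command to move; the robot and the scene stay as the last step left them, time stands still between calls to the robot, and variables do not carry over. Pictures are saved under pics/ and viewed, at most 10 in all, crops included, and the job is handed in when it is done.

```bash
ls; mkdir -p pics
cat > h.py <<'E'
import numpy as np,cv2
from rig import manip
from scipy.spatial.transform import Rotation as R
def rot(q): return R.from_quat([q[1],q[2],q[3],q[0]]).as_matrix()
def cam(n):
    s=manip.get_state(); im=manip.get_image(n)
    K=np.array([[im['fx'],0,im['cx']],[0,im['fy'],im['cy']],[0,0,1.]]);D=np.array(im['distortion'],float)
    if 'mount' in im:
        T=np.eye(4);T[:3,:3]=rot(s['ee_rot']);T[:3,3]=s['position'];T=T@np.array(im['mount']);P,A=T[:3,3],T[:3,:3]
    else:
        P=np.array(im['position']);A=np.array(im['attitude']);A=rot(A) if A.size==4 else A
    return dict(f=np.array(im['frame']),K=K,D=D,P=P,A=A)
def ray(c,uv):
    p=cv2.undistortPoints(np.array(uv,float).reshape(-1,1,2),c['K'],c['D']).reshape(-1,2)
    d=np.c_[p[:,0],-p[:,1],-np.ones(len(p))]
    return d@c['A'].T
def onz(c,uv,z):
    d=ray(c,uv); return c['P']+d*((z-c['P'][2])/d[:,2])[:,None]
def proj(c,X):
    p=(np.array(X,float).reshape(-1,3)-c['P'])@c['A']
    return cv2.projectPoints(p*[1,-1,-1],np.zeros(3),np.zeros(3),c['K'],c['D'])[0].reshape(-1,2)
def save(c,n): cv2.imwrite('pics/'+n,c['f'][...,::-1])
E
python3 - <<'E'
from h import *
import pickle
np.set_printoptions(precision=4,suppress=True)
for n in('scene','top','wrist'):
    c=cam(n);save(c,n+'0.png');pickle.dump(c,open(n+'.pkl','wb'));print(n,c['P'],c['A'][:,2],c['K'][0],c['D'])
print(manip.get_state(),manip.grasp_offset)
E
```

```text
pics
scene [-0.1837  0.3538  0.9023] [-0.6487  0.3128  0.6938] [382.4175   0.     316.3874] [0.0212 0.     0.     0.     0.    ]
top [ 0.285  -0.01    1.5526] [-0.1718  0.0139  0.985 ] [497.4356   0.     324.1098] [0.0305 0.     0.     0.     0.    ]
wrist [ 0.2123 -0.5395  0.373 ] [0.2834 0.0692 0.9565] [337.3401   0.     323.7471] [0.0145 0.     0.     0.     0.    ]
{'clock': 0.15, 'qpos': array([-1.446 ,  0.2765,  1.5058,  0.    ,  1.3607, -0.121 ]), 'qd': array([ 0.001 , -0.0019, -0.0029, -0.0003,  0.0003, -0.0004]), 'effort': array([  0.0003, -41.7145, -24.6033,  -0.0003,   0.0076,   0.    ]), 'position': array([ 0.1399, -0.5573,  0.2306]), 'ee_rot': array([-0.0007,  0.9925,  0.1226,  0.    ]), 'contact_force': array([ 0.9669, -0.1573, -0.0814]), 'moment': array([ 0.0278, -0.0045, -0.014 ]), 'gripper_force': 0.0, 'width': 0.08532804885822994} -0.0187
```

View pics/scene0.png

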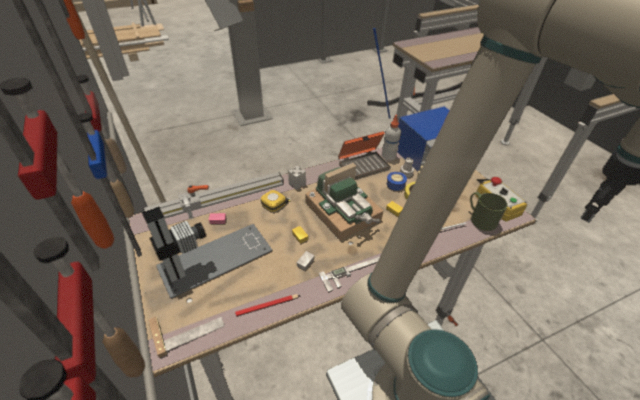

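View pics/top0.png

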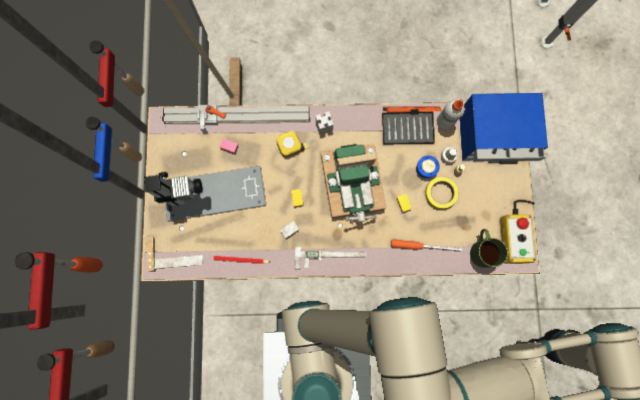

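The scene view shows the vice (345,200), the camera stand at left (210,255) with its outline (252,241), and the grey gauge block (306,260). In the top view the outline is at (250,187), the gauge block at (290,230), the vice at (352,182) and the T-bar at about (358,220).

Run:
```python
from h import *
import pickle
t=pickle.load(open('top.pkl','rb'));s=pickle.load(open('scene.pkl','rb'))
a=cv2.resize(t['f'][140:250,145:405],None,fx=3,fy=3,interpolation=2)
b=cv2.resize(s['f'][165:245,285:405],None,fx=3,fy=3,interpolation=2)
b2=cv2.resize(s['f'][220:300,230:330],None,fx=3,fy=3,interpolation=2)
o=np.zeros((a.shape[0]+240,780,3),np.uint8);o[:330]=a;o[330:,:360]=b;o[330:,360:660]=b2
cv2.imwrite('pics/crop.png',o[...,::-1])
np.set_printoptions(precision=4,suppress=True)
# grey mask of block & outline
hsv=cv2.cvtColor(t['f'],cv2.COLOR_RGB2HSV)
def rects(m,x0,y0,x1,y1,z):
    mm=np.zeros_like(m);mm[y0:y1,x0:x1]=m[y0:y1,x0:x1]
    n,l,st,ce=cv2.connectedComponentsWithStats(mm)
    for i in range(1,n):
        if st[i,4]>15:
            pts=np.argwhere(l==i)[:,::-1].astype(float);W=onz(t,pts,z)[:,:2].astype(np.float32)
            r=cv2.minAreaRect(W);print(st[i],r, W.mean(0))
print('block');m=((hsv[...,1]<60)&(hsv[...,2]>100)).astype(np.uint8)*255;rects(m,275,215,305,245,.02)
print('outline');m=((hsv[...,1]<50)&(hsv[...,2]>150)).astype(np.uint8)*255;rects(m,230,165,268,210,.01)
print('plate');m=((hsv[...,1]<70)&(hsv[...,2]<160)).astype(np.uint8)*255;rects(m,190,160,275,225,.01)
```

```text
block
[280 221  19  18 187] ((0.45563074946403503, 0.07861749827861786), (0.03371185064315796, 0.05286184325814247), 33.05377960205078) [0.4557 0.0785]
outline
[ 230  166   36   44 1271] ((0.592923641204834, 0.21681936085224152), (0.1267777532339096, 0.1118653267621994), 8.64283561706543) [0.5914 0.2148]
plate
[259 167   6  35  41] ((0.6030579209327698, 0.1636970341205597), (0.11097034066915512, 0.003995910286903381), 8.06473159790039) [0.6011 0.1636]
[190 178  76  40 738] ((0.566623866558075, 0.27141669392585754), (0.12431040406227112, 0.23364679515361786), 1.5636647939682007) [0.5548 0.3457]
```

View pics/crop.png

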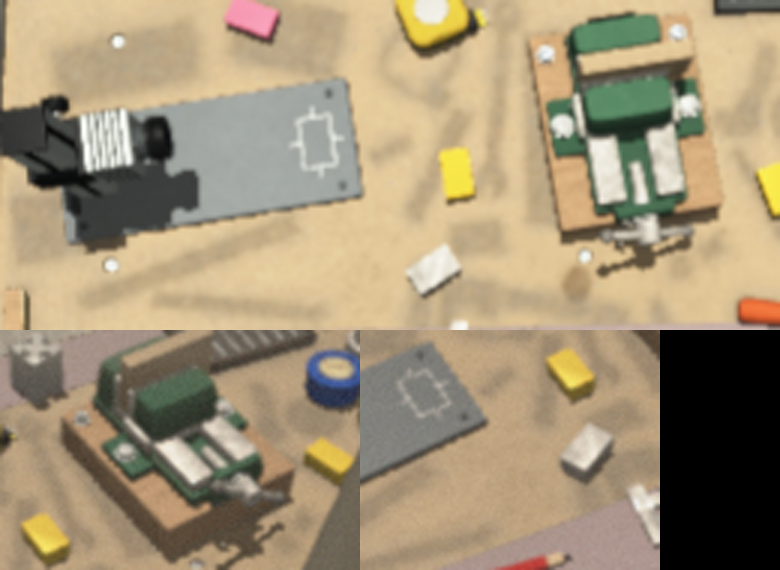

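The crop shows the outline centred near top pixel (251.3,187.3), the gauge block near (289.5,230), the piece's top edge at crop (578–692, 72–55), and the T-bar's left knob at crop (612,238).

Run:
```python
from h import *
import pickle
np.set_printoptions(precision=4,suppress=True)
t=pickle.load(open('top.pkl','rb'))
hsv=cv2.cvtColor(t['f'],cv2.COLOR_RGB2HSV)
v=t['f'].min(2)[170:205,238:262]; m=v>np.median(v)+18
pts=np.argwhere(m)[:,::-1]+[238,170.]
W=onz(t,pts,.01)[:,:2];r=cv2.minAreaRect(W.astype(np.float32));print('outline',len(W),W.mean(0),r)
f=lambda u:(np.array(u)/3+[145,140]-1/3)
def ang(a,b): d=b-a; return np.degrees(np.arctan2(d[1],d[0]))
P=lambda u,z:onz(t,f([u]),z)[0]
a,b=P((346,80),.01),P((361,196),.01);print('plate end',a,b,ang(b,a),(a+b)/2)
for n,z,a,b in[('boardL',.03,(531,40),(562,232)),('boardR',.03,(690,18),(719,208)),('piecefront',.144,(578,78),(694,60))]:
    A,B=P(a,z),P(b,z);print(n,A,B,ang(B,A),(A+B)/2)
print('knobL',P((612,238),.1),'R',P((690,232),.03),'hub',P((650,230),.068))
print('block px', np.round(onz(t,[[289.5,230]],.02),3))
# block rect in pixel
mm=((hsv[...,1]<60)&(hsv[...,2]>100)).astype(np.uint8)
```

```text
outline 129 [0.594  0.2004] ((0.5939593315124512, 0.20047399401664734), (0.06944163143634796, 0.0516945905983448), 26.026533126831055)
plate end [0.6599 0.1699 0.01  ] [0.5352 0.1539 0.01  ] 7.30998646098783 [0.5975 0.1619 0.01  ]
boardL [ 0.6951 -0.0266  0.03  ] [ 0.4908 -0.0548  0.03  ] 7.857445963371696 [ 0.593  -0.0407  0.03  ]
boardR [ 0.7163 -0.1949  0.03  ] [ 0.513  -0.2175  0.03  ] 6.343380910604617 [ 0.6146 -0.2062  0.03  ]
piecefront [ 0.6257 -0.0702  0.144 ] [ 0.6418 -0.1834  0.144 ] 98.08270941184908 [ 0.6337 -0.1268  0.144 ]
knobL [ 0.4746 -0.1017  0.1   ] R [ 0.4885 -0.1866  0.03  ] hub [ 0.4862 -0.1421  0.068 ]
block px [[0.454 0.077 0.02 ]]
```

```bash
python3 -m pendant '[{"dx":0.0257,"dy":-0.0285,"dz":-0.001},{"dx":0.0257,"dy":-0.0285,"dz":-0.001},{"dx":0.0257,"dy":-0.0285,"dz":-0.001},{"dx":0.0257,"dy":-0.0285,"dz":-0.001},{"dx":0.0257,"dy":-0.0285,"dz":-0.001},{"dx":0.0257,"dy":-0.0285,"dz":-0.001},{"dx":0.0257,"dy":-0.0285,"dz":-0.001},{"dx":0.0257,"dy":-0.0285,"dz":-0.001},{"dx":0.0257,"dy":-0.0285,"dz":-0.001},{"dx":0.0257,"dy":-0.0285,"dz":-0.001}]'
python3 -m pendant '[{"dx":0.0257,"dy":-0.0285,"dz":-0.001},{"dx":0.0257,"dy":-0.0285,"dz":-0.001},{"dx":0.0257,"dy":-0.0285,"dz":-0.001},{"dx":0.0257,"dy":-0.0285,"dz":-0.001},{"dx":0.0257,"dy":-0.0285,"dz":-0.001},{"dx":0.0257,"dy":-0.0285,"dz":-0.001},{"dx":0.0257,"dy":-0.0285,"dz":-0.001},{"dx":0.0257,"dy":-0.0285,"dz":-0.001},{"dx":0.0257,"dy":-0.0285,"dz":-0.001},{"dx":0.0257,"dy":-0.0285,"dz":-0.001},{"rz":-6.8},{"rz":-6.8}]'
python3 -m pendant '[{"rz":-6.8},{"rz":-6.8},{"rz":-6.8},{"rz":-6.8},{"rz":-6.8},{"rz":-6.8},{"rz":-6.8},{"rz":-6.8},{"rz":-6.8},{"rz":-6.8},{"rz":-6.8},{"rz":-6.8}]'
python3 -m pendant '[{"rz":-6.8},{"rz":-6.8},{}]'
python3 - <<'E'
from h import *
import pickle
c=cam('wrist');save(c,'w1.png');pickle.dump(c,open('w1.pkl','wb'))
s=manip.get_state();print(s['clock'],s['position'],rot(s['ee_rot']).round(3),s['qpos'].round(2))
E
```

```text
0.2 [ 0.13986306 -0.55738503  0.2307444 ] [[ 0.97   0.243 -0.   ]
 [ 0.243 -0.97   0.001]
 [ 0.    -0.001 -1.   ]] [-1.45  0.28  1.51 -0.    1.36 -0.12]invalid input
invalid input
invalid input
invalid input
```

View pics/w1.png

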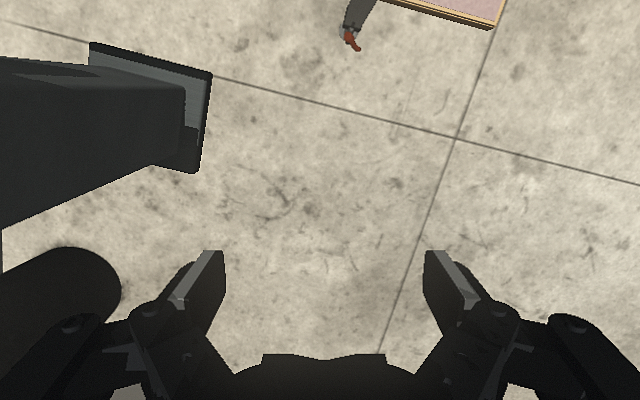

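The arm did not move, so the picture shows only the floor. The rows probably need every key.

```bash
python3 -m pendant '[{"dx":0.0257,"dy":-0.0285,"dz":-0.001,"rx":0,"ry":0,"rz":0,"hand":0.085},{"dx":0.0257,"dy":-0.0285,"dz":-0.001,"rx":0,"ry":0,"rz":0,"hand":0.085}]'; python3 -m pendant '[{"dx":0.0257,"dy":-0.0285,"dz":-0.001}]' 20;python3 -m pendant --help|head -20
```

```text
clock: 0.37
position: [0.1756, -0.4903, 0.2324]
ee_rot: [-0.0, 0.993, 0.121, 0.0]
contact_force: [0.7, -0.2, 0.2]
width: 0.0851
gripper_force: 0.0invalid input
invalid input: not JSON, or not a number
```

```bash
python3 -m pendant '[{"dx":0.0257,"dy":-0.0285,"dz":-0.001,"rx":0,"ry":0,"rz":0,"hand":0.085},{"dx":0.0257,"dy":-0.0285,"dz":-0.001,"rx":0,"ry":0,"rz":0,"hand":0.085},{"dx":0.0257,"dy":-0.0285,"dz":-0.001,"rx":0,"ry":0,"rz":0,"hand":0.085},{"dx":0.0257,"dy":-0.0285,"dz":-0.001,"rx":0,"ry":0,"rz":0,"hand":0.085},{"dx":0.0257,"dy":-0.0285,"dz":-0.001,"rx":0,"ry":0,"rz":0,"hand":0.085},{"dx":0.0257,"dy":-0.0285,"dz":-0.001,"rx":0,"ry":0,"rz":0,"hand":0.085},{"dx":0.0257,"dy":-0.0285,"dz":-0.001,"rx":0,"ry":0,"rz":0,"hand":0.085},{"dx":0.0257,"dy":-0.0285,"dz":-0.001,"rx":0,"ry":0,"rz":0,"hand":0.085},{"dx":0.0257,"dy":-0.0285,"dz":-0.001,"rx":0,"ry":0,"rz":0,"hand":0.085}]' | head -2
python3 -m pendant '[{"dx":0.0257,"dy":-0.0285,"dz":-0.001,"rx":0,"ry":0,"rz":0,"hand":0.085},{"dx":0.0257,"dy":-0.0285,"dz":-0.001,"rx":0,"ry":0,"rz":0,"hand":0.085},{"dx":0.0257,"dy":-0.0285,"dz":-0.001,"rx":0,"ry":0,"rz":0,"hand":0.085},{"dx":0.0257,"dy":-0.0285,"dz":-0.001,"rx":0,"ry":0,"rz":0,"hand":0.085},{"dx":0.0257,"dy":-0.0285,"dz":-0.001,"rx":0,"ry":0,"rz":0,"hand":0.085},{"dx":0.0257,"dy":-0.0285,"dz":-0.001,"rx":0,"ry":0,"rz":0,"hand":0.085},{"dx":0.0257,"dy":-0.0285,"dz":-0.001,"rx":0,"ry":0,"rz":0,"hand":0.085},{"dx":0.0257,"dy":-0.0285,"dz":-0.001,"rx":0,"ry":0,"rz":0,"hand":0.085},{"dx":0.0257,"dy":-0.0285,"dz":-0.001,"rx":0,"ry":0,"rz":0,"hand":0.085}]' |head -2
python3 -m pendant '[{"dx":0,"dy":0,"dz":0,"rx":0,"ry":0,"rz":-7,"hand":0.085},{"dx":0,"dy":0,"dz":0,"rx":0,"ry":0,"rz":-7,"hand":0.085},{"dx":0,"dy":0,"dz":0,"rx":0,"ry":0,"rz":-7,"hand":0.085},{"dx":0,"dy":0,"dz":0,"rx":0,"ry":0,"rz":-7,"hand":0.085},{"dx":0,"dy":0,"dz":0,"rx":0,"ry":0,"rz":-7,"hand":0.085},{"dx":0,"dy":0,"dz":0,"rx":0,"ry":0,"rz":-7,"hand":0.085},{"dx":0,"dy":0,"dz":0,"rx":0,"ry":0,"rz":-7,"hand":0.085},{"dx":0,"dy":0,"dz":0,"rx":0,"ry":0,"rz":-7,"hand":0.085}]' |head -2
python3 -m pendant '[{"dx":0,"dy":0,"dz":0,"rx":0,"ry":0,"rz":-7,"hand":0.085},{"dx":0,"dy":0,"dz":0,"rx":0,"ry":0,"rz":-7,"hand":0.085},{"dx":0,"dy":0,"dz":0,"rx":0,"ry":0,"rz":-7,"hand":0.085},{"dx":0,"dy":0,"dz":0,"rx":0,"ry":0,"rz":-7,"hand":0.085},{"dx":0,"dy":0,"dz":0,"rx":0,"ry":0,"rz":-7,"hand":0.085},{"dx":0,"dy":0,"dz":0,"rx":0,"ry":0,"rz":-7,"hand":0.085},{"dx":0,"dy":0,"dz":0,"rx":0,"ry":0,"rz":-7,"hand":0.085},{"dx":0,"dy":0,"dz":0,"rx":0,"ry":0,"rz":-4,"hand":0.085},{"dx":0,"dy":0,"dz":0,"rx":0,"ry":0,"rz":0,"hand":0.085}]'
python3 - <<'E'
from h import *
import pickle
c=cam('wrist');save(c,'w2.png');pickle.dump(c,open('w2.pkl','wb'))
s=manip.get_state();print(s['clock'],s['position'],rot(s['ee_rot']).round(3),s['qpos'].round(2))
E
```

```text
clock: 1.12
position: [0.3381, -0.1831, 0.2424]
clock: 1.87
position: [0.5001, 0.1222, 0.2512]
clock: 2.53
position: [0.4996, 0.1202, 0.251]
clock: 3.28
position: [0.4996, 0.1202, 0.2511]
ee_rot: [-0.0, 0.476, 0.879, -0.0]
contact_force: [0.9, -0.7, -0.5]
width: 0.0848
gripper_force: 0.0
3.3333 [0.49964399 0.12019955 0.25109365] [[-0.545  0.839 -0.   ]
 [ 0.839  0.545 -0.   ]
 [ 0.    -0.    -1.   ]] [ 0.1   0.17  1.59 -0.    1.37 -0.48]
```

View pics/w2.png

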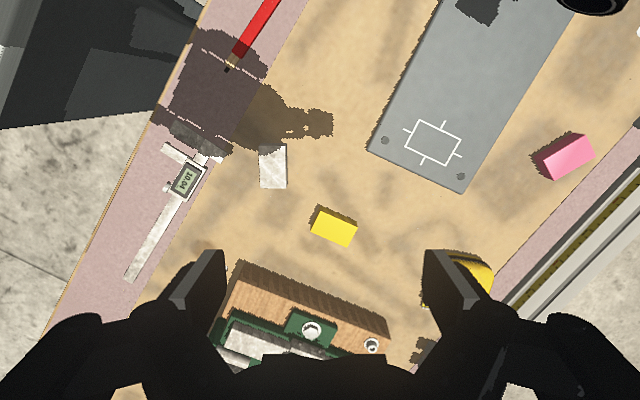

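The wrist view shows the outline around (433,143), the foot's front edge from (368,151) to (465,193), and the gauge block's top face at (272,167), with its long side nearly along image vertical. The lens is at top right, (590,3).

Run:
```python
from h import *
import pickle
np.set_printoptions(precision=4,suppress=True)
t=pickle.load(open('w2.pkl','rb'));f=t['f']
def rep(n,mask,x0,y0,z):
    k,l,st,ce=cv2.connectedComponentsWithStats(mask.astype(np.uint8),connectivity=8);i=1+np.argmax(st[1:,4])
    p=np.argwhere(l==i)[:,::-1]+[x0,y0]
    W=onz(t,p,z)[:,:2];r=cv2.minAreaRect((W*1000).astype(np.float32))
    print(n,st[i]+[x0,y0,0,0,0],r,'\n',proj(t,np.c_[cv2.boxPoints(r)/1000,np.full(4,z)]).round(1).tolist())
v=f[112:178,398:470].min(2).astype(int); print('med',np.median(v),v.max()); rep('outline',v>185,398,112,.01)
b=f[135:200,245:300].astype(int); hs=cv2.cvtColor(f[135:200,245:300],cv2.COLOR_RGB2HSV)
g=hs[...,1]<40
print(hs[5:60:6,8:50:5,2]); print(hs[5:60:6,8:50:5,1])
rep('block all',g&(hs[...,2]>60),245,135,.02)
rep('block top',g&(hs[...,2]>165),245,135,.02)
A=onz(t,[[368,151],[465,193]],.01);d=A[0]-A[1];print('end',A,A.mean(0),np.degrees(np.arctan2(d[1],d[0])))
```

```text
med 159.0 255
outline [402 119  60  48 397] ((595.01953125, 199.0634765625), (71.20954132080078, 52.162811279296875), 30.782386779785156) 
 [[403.2, 118.3], [398.2, 164.1], [459.4, 166.6], [466.9, 120.9]]
[[ 89  89  91  97 101 104 225 225 228]
 [ 93 100 127 117 108 126 255 225 225]
 [210 162 122 106 227 231 242 219 217]
 [190 150 231 235 234 237 240 207 214]
 [187  85 250 236 238 252 246 213 218]
 [188 191 232 248 231 233 249 217 222]
 [188 196 232 236 248 244 236 217 227]
 [196 210 241 232 232 248 237 203 223]
 [207 214 222 232 223 218 237 202 214]
 [218 223 219 213 197 189 192 190 199]]
[[ 83  74  76  76  83  88  83  86  84]
 [ 80  56  42  44  42  38   0  79  84]
 [ 81  71  42  43  29  22  19  79  83]
 [ 79  88  26  21  22  20  21  79  80]
 [ 80 105  11  21  18  11  15  77  80]
 [ 77  80  25  12  25  24  13  79  84]
 [ 73  81  24  24  13  15  22  87  81]
 [ 70  78  16  26  26  12  22  88  86]
 [ 75  80  64  46  48  49  40  82  85]
 [ 83  81  78  74  78  80  82  76  82]]
block all [259 146  28  43 973] ((457.4864807128906, 78.54417419433594), (30.531131744384766, 48.8389892578125), 31.253005981445312) 
 [[258.5, 145.2], [259.5, 187.3], [286.0, 188.1], [286.0, 146.1]]
block top [259 146  28  43 952] ((457.4858093261719, 78.21830749511719), (30.137819290161133, 48.770545959472656), 32.57927703857422) 
 [[258.0, 145.7], [260.0, 187.8], [286.2, 188.0], [285.2, 146.0]]
end [[0.5396 0.1519 0.01  ]
 [0.6652 0.1736 0.01  ]] [0.6024 0.1628 0.01  ] -170.1839766197615
```

```bash
python3 -m pendant '[{"dx":-0.0062,"dy":-0.029,"dz":0.02,"rx":0,"ry":0,"rz":0,"hand":0.055},{"dx":-0.0062,"dy":-0.029,"dz":0.02,"rx":0,"ry":0,"rz":0,"hand":0.055},{"dx":0,"dy":0,"dz":0.03,"rx":0,"ry":0,"rz":0,"hand":0.055},{"dx":0,"dy":0,"dz":0.03,"rx":0,"ry":0,"rz":0,"hand":0.055},{"dx":0,"dy":0,"dz":0.03,"rx":0,"ry":0,"rz":0,"hand":0.055},{"dx":0,"dy":0,"dz":0.03,"rx":0,"ry":0,"rz":0,"hand":0.055},{"dx":0,"dy":0,"dz":0.03,"rx":0,"ry":0,"rz":0,"hand":0.055},{"dx":0,"dy":0,"dz":0.03,"rx":0,"ry":0,"rz":0,"hand":0.055},{"dx":0,"dy":0,"dz":0.02,"rx":0,"ry":0,"rz":0,"hand":0.055},{"dx":0,"dy":0,"dz":0.007,"rx":0,"ry":0,"rz":0,"hand":0.055},{"dx":0,"dy":0,"dz":0,"rx":0,"ry":0,"rz":0,"hand":0.055}]'
python3 -m pendant '[{"dx":0,"dy":0,"dz":0,"rx":0,"ry":0,"rz":0,"hand":0.02},{"dx":0,"dy":0,"dz":0,"rx":0,"ry":0,"rz":0,"hand":0.02},{"dx":0,"dy":0,"dz":0,"rx":0,"ry":0,"rz":0,"hand":0.02},{"dx":0,"dy":0,"dz":0,"rx":0,"ry":0,"rz":0,"hand":0.02},{"dx":0,"dy":0,"dz":0,"rx":0,"ry":0,"rz":0,"hand":0.02},{"dx":0,"dy":0,"dz":0,"rx":0,"ry":0,"rz":0,"hand":0.02}]' 40
python3 - <<'E'
from h import *
import pickle
np.set_printoptions(precision=4,suppress=True)
t=pickle.load(open('w2.pkl','rb'));f=t['f']
v=f[112:178,398:470].min(2); v=cv2.resize(v,None,fx=4,fy=4,interpolation=2)
for th in(185,200,215):
  cs,h=cv2.findContours((v>th).astype(np.uint8),cv2.RETR_CCOMP,cv2.CHAIN_APPROX_NONE)
  for k,q in enumerate(cs):
    if h[0][k][3]>=0 and cv2.contourArea(q)>3000:
        p=(q.reshape(-1,2)+.5)/4-.5+[398,112]
        r=cv2.minAreaRect((onz(t,p,.01)[:,:2]*1000).astype(np.float32));print(th,r)
# lens: black blob in w2, scene
E
```

```text
clock: 4.25
position: [0.4566, 0.0781, 0.0028]
ee_rot: [-0.002, 0.477, 0.879, -0.001]
contact_force: [0.6, 0.5, 0.9]
width: 0.0551
gripper_force: 0.0
clock: 4.75
position: [0.4592, 0.0781, 0.0057]
ee_rot: [0.001, 0.477, 0.879, 0.001]
contact_force: [-0.6, -0.5, 7.2]
width: 0.0289
gripper_force: 41.1
185 ((595.3126220703125, 199.64263916015625), (51.30939483642578, 31.64238929748535), 8.381170272827148)
200 ((595.3148193359375, 199.63726806640625), (51.82736587524414, 31.884361267089844), 8.395756721496582)
215 ((595.29638671875, 199.63430786132812), (52.15320587158203, 32.13796615600586), 8.376718521118164)
```

```bash
python3 -m pendant '[{"dx":0,"dy":0,"dz":-0.03,"rx":0,"ry":0,"rz":0,"hand":0.02},{"dx":0,"dy":0,"dz":-0.03,"rx":0,"ry":0,"rz":0,"hand":0.02},{"dx":0.0054,"dy":0.0363,"dz":0,"rx":0,"ry":0,"rz":0,"hand":0.02},{"dx":0.0054,"dy":0.0363,"dz":0,"rx":0,"ry":0,"rz":0,"hand":0.02},{"dx":0.0054,"dy":0.0363,"dz":0,"rx":0,"ry":0,"rz":0,"hand":0.02},{"dx":0.0054,"dy":0.0363,"dz":0,"rx":0,"ry":0,"rz":0,"hand":0.02},{"dx":0.0054,"dy":0.0363,"dz":0,"rx":0,"ry":0,"rz":0,"hand":0.02}]'
python3 -m pendant '[{"dx":0,"dy":0,"dz":0,"rx":0,"ry":0,"rz":-7,"hand":0.02},{"dx":0,"dy":0,"dz":0,"rx":0,"ry":0,"rz":-7,"hand":0.02},{"dx":0,"dy":0,"dz":0,"rx":0,"ry":0,"rz":-7,"hand":0.02},{"dx":0,"dy":0,"dz":0,"rx":0,"ry":0,"rz":-7,"hand":0.02},{"dx":0,"dy":0,"dz":0,"rx":0,"ry":0,"rz":-7,"hand":0.02},{"dx":0,"dy":0,"dz":0,"rx":0,"ry":0,"rz":-7,"hand":0.02},{"dx":0,"dy":0,"dz":0,"rx":0,"ry":0,"rz":-7,"hand":0.02},{"dx":0,"dy":0,"dz":0,"rx":0,"ry":0,"rz":-7,"hand":0.02},{"dx":0,"dy":0,"dz":0,"rx":0,"ry":0,"rz":-7,"hand":0.02},{"dx":0,"dy":0,"dz":0,"rx":0,"ry":0,"rz":-2.4,"hand":0.02},{"dx":0,"dy":0,"dz":0,"rx":0,"ry":0,"rz":0,"hand":0.02},{"dx":0,"dy":0,"dz":0,"rx":0,"ry":0,"rz":0,"hand":0.02}]'
python3 - <<'E'
from h import *
import pickle
c=cam('wrist');save(c,'w3.png');pickle.dump(c,open('w3.pkl','wb'))
s=manip.get_state();print(s['position'],rot(s['ee_rot']).round(3))
E
```

```text
clock: 5.33
position: [0.5961, 0.2011, 0.0646]
ee_rot: [0.0, 0.477, 0.879, 0.0]
contact_force: [-0.4, -0.5, -1.3]
width: 0.0291
gripper_force: 40.9
clock: 6.33
position: [0.595, 0.1998, 0.0643]
ee_rot: [-0.0, -0.073, 0.997, 0.0]
contact_force: [-0.3, 1.2, -2.9]
width: 0.0292
gripper_force: 41.0
[0.59506525 0.1998327  0.0642585 ] [[-0.989 -0.146 -0.   ]
 [-0.146  0.989 -0.   ]
 [ 0.    -0.    -1.   ]]
```

View pics/w3.png

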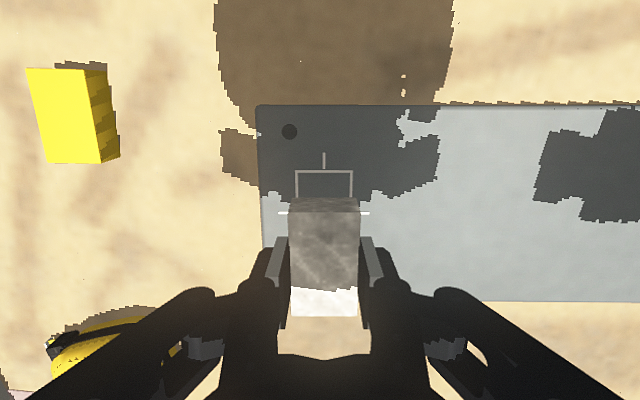

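The block is held between the pads. Its end face is at rows 198–212, with the outline's far edge at row 171 and its side ticks at row 213. I'll check the offset numerically.

Run:
```python
from h import *
import pickle
np.set_printoptions(precision=4,suppress=True)
t=pickle.load(open('w3.pkl','rb'));f=t['f']
P=onz(t,[[283,213],[365,213],[324,155],[297,171.5],[352,171.5]],.01);print('marks',P);print('mark est',(P[0]+P[1])/2)
B=onz(t,[[290,199],[360,199]],.0586);T=onz(t,[[290,212],[360,212]],.0786);print('far edge bottom',B.mean(0),'top',T.mean(0))
x=np.array([-.989,-.146,0])
print('block centre', B.mean(0)-.025*x, T.mean(0)-.025*x)
print(f[190:220:2,324].mean(1))
```

```text
marks [[0.5991 0.1746 0.01  ]
 [0.5916 0.2251 0.01  ]
 [0.5592 0.1945 0.01  ]
 [0.5714 0.18   0.01  ]
 [0.5666 0.2126 0.01  ]]
mark est [0.5953 0.1999 0.01  ]
far edge bottom [0.5702 0.1966 0.0586] top [0.5691 0.1963 0.0786]
block centre [0.5949 0.2002 0.0586] [0.5938 0.2    0.0786]
[ 82.      83.3333  80.3333  80.      97.3333 106.6667  98.6667  95.
  90.6667 108.6667 100.3333 110.     119.6667 112.3333 116.    ]
```

```bash
python3 -m pendant '[{"dx":0,"dy":0,"dz":0.02,"rx":0,"ry":0,"rz":0,"hand":0.02},{"dx":0,"dy":0,"dz":0.018,"rx":0,"ry":0,"rz":0,"hand":0.02},{"dx":0,"dy":0,"dz":0.01,"rx":0,"ry":0,"rz":0,"hand":0.02},{"dx":0,"dy":0,"dz":0,"rx":0,"ry":0,"rz":0,"hand":0.02},{"dx":0,"dy":0,"dz":0,"rx":0,"ry":0,"rz":0,"hand":0.02}]'
python3 -m pendant '[{"dx":0,"dy":0,"dz":0,"rx":0,"ry":0,"rz":0,"hand":0.055},{"dx":0,"dy":0,"dz":0,"rx":0,"ry":0,"rz":0,"hand":0.055},{"dx":0,"dy":0,"dz":0,"rx":0,"ry":0,"rz":0,"hand":0.055},{"dx":0,"dy":0,"dz":0,"rx":0,"ry":0,"rz":0,"hand":0.055},{"dx":0,"dy":0,"dz":-0.03,"rx":0,"ry":0,"rz":0,"hand":0.055},{"dx":0,"dy":0,"dz":-0.04,"rx":0,"ry":0,"rz":0,"hand":0.055},{"dx":0,"dy":0,"dz":-0.04,"rx":0,"ry":0,"rz":0,"hand":0.055},{"dx":0,"dy":0,"dz":-0.04,"rx":0,"ry":0,"rz":0,"hand":0.055},{"dx":0,"dy":0,"dz":-0.04,"rx":0,"ry":0,"rz":0,"hand":0.055},{"dx":0,"dy":-0.03,"dz":-0.02,"rx":0,"ry":0,"rz":0,"hand":0.055},{"dx":0,"dy":0,"dz":0,"rx":0,"ry":0,"rz":0,"hand":0.055}]'
python3 - <<'E'
from h import *
import pickle
np.set_printoptions(precision=4,suppress=True)
for n in('top','wrist'):
    c=cam(n);pickle.dump(c,open(n+'4.pkl','wb'));save(c,n+'4.png')
s=manip.get_state();print(s['clock'],s['position'],rot(s['ee_rot']).round(3))
E
```

```text
clock: 6.8
position: [0.5953, 0.1998, 0.0161]
ee_rot: [-0.0, -0.074, 0.997, -0.0]
contact_force: [1.0, -0.1, -1.8]
width: 0.0291
gripper_force: 42.2
clock: 7.72
position: [0.6035, 0.1672, 0.2332]
ee_rot: [0.007, -0.073, 0.997, -0.001]
contact_force: [0.4, 1.1, 0.3]
width: 0.0552
gripper_force: 0.0
7.8167 [0.6002 0.1696 0.2276] [[-0.989 -0.146  0.003]
 [-0.146  0.989  0.001]
 [-0.003  0.    -1.   ]]
```

View pics/wrist4.png

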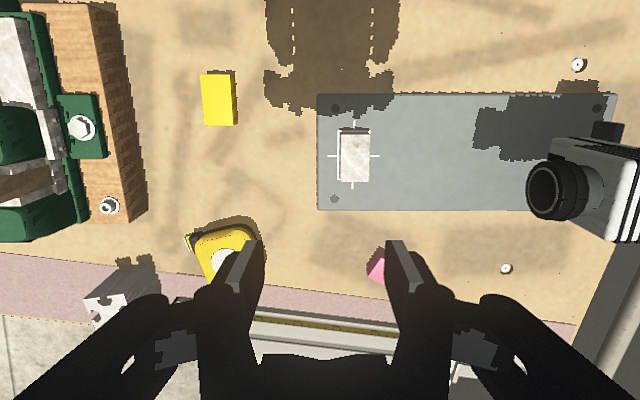

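The block lies squarely inside the outline (353,155). The lens front ring is at about (554,191).

```bash
python3 -m pendant '[{"dx":0.0173,"dy":-0.0315,"dz":0,"rx":0,"ry":0,"rz":0,"hand":0},{"dx":0.0173,"dy":-0.0315,"dz":0,"rx":0,"ry":0,"rz":0,"hand":0},{"dx":0.0173,"dy":-0.0315,"dz":0,"rx":0,"ry":0,"rz":0,"hand":0},{"dx":0.0173,"dy":-0.0315,"dz":0,"rx":0,"ry":0,"rz":0,"hand":0},{"dx":0.0173,"dy":-0.0315,"dz":0,"rx":0,"ry":0,"rz":0,"hand":0},{"dx":0.0173,"dy":-0.0315,"dz":0,"rx":0,"ry":0,"rz":0,"hand":0},{"dx":0.0173,"dy":-0.0315,"dz":0,"rx":0,"ry":0,"rz":0,"hand":0},{"dx":0.0173,"dy":-0.0315,"dz":0,"rx":0,"ry":0,"rz":0,"hand":0},{"dx":0,"dy":0,"dz":0,"rx":0,"ry":0,"rz":0,"hand":0},{"dx":0,"dy":0,"dz":0,"rx":0,"ry":0,"rz":0,"hand":0},{"dx":0,"dy":0,"dz":0,"rx":0,"ry":0,"rz":0,"hand":0}]'
python3 - <<'E'
from h import *
import pickle
np.set_printoptions(precision=4,suppress=True)
c=cam('wrist');pickle.dump(c,open('w5.pkl','wb'));save(c,'w5.png')
t=pickle.load(open('wrist4.pkl','rb'))
yaw=np.radians(8.4);sx=np.array([-np.sin(yaw),np.cos(yaw),0]);sy=np.array([-np.cos(yaw),-np.sin(yaw),0])
m=np.array([.5953,.1998,0])
for z in(.12,.135,.15,.165): print(z,proj(t,[m+.127*sx+[0,0,z]+d for d in(0*sx,[0,0,.0215],[0,0,-.0215],.0215*sy,-.0215*sy)]).round(0).tolist())
g=cv2.cvtColor(t['f'],cv2.COLOR_RGB2HSV)[125:190,332:376];b=(g[...,1]<40)&(g[...,2]>190)
p=np.argwhere(cv2.morphologyEx(b.astype(np.uint8),2,np.ones((3,3))))[:,::-1]+[332,125]
print(cv2.minAreaRect((onz(t,p,.03)[:,:2]*1000).astype(np.float32)))
E
```

```text
clock: 8.73
position: [0.4995, -0.0986, 0.225]
ee_rot: [-0.001, -0.074, 0.997, 0.001]
contact_force: [-0.1, 0.2, 0.8]
width: 0.0001
gripper_force: 0.0
0.12 [[529.0, 184.0], [547.0, 192.0], [514.0, 177.0], [534.0, 156.0], [524.0, 210.0]]
0.135 [[541.0, 190.0], [561.0, 199.0], [524.0, 181.0], [547.0, 161.0], [536.0, 217.0]]
0.15 [[555.0, 196.0], [577.0, 207.0], [536.0, 187.0], [561.0, 166.0], [548.0, 225.0]]
0.165 [[570.0, 203.0], [596.0, 216.0], [549.0, 193.0], [577.0, 171.0], [563.0, 234.0]]
((595.75634765625, 198.32760620117188), (61.211692810058594, 33.417198181152344), 9.179952621459961)
```

View pics/w5.png

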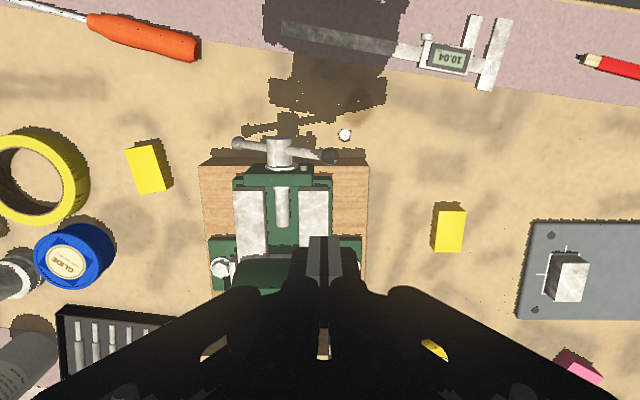

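The T-bar's raised knob is at about (330,156), dark and in shadow. The other knob is at (239,144), with the hub near (280,150).

Run:
```python
from h import *
import pickle
from scipy.optimize import least_squares
np.set_printoptions(precision=4,suppress=True)
t=pickle.load(open('w5.pkl','rb'));f=t['f']
# board yaw
A=onz(t,[[199,167],[369,166]],.03);print('board front edge',A)
for yaw in(7,8.4):
    y=np.radians(yaw);L=np.array([-np.sin(y),np.cos(y),0])
    def e(p): return np.array([p[0],p[1],.068])+.055*np.outer([1,-1],np.cos(p[2])*L+np.sin(p[2])*np.array([0,0,1]))
    r=least_squares(lambda p:(proj(t,e(p))-[[330,156],[239,144]]).ravel(),[.486,-.142,.7]);print(yaw,r.x,np.degrees(r.x[2]),r.fun,e(r.x)[0])
g=cv2.resize(f[125:175,225:350],None,fx=4,fy=4,interpolation=2)
w=pickle.load(open('wrist4.pkl','rb'))['f'][135:235,505:630];w=cv2.resize(w,None,fx=4,fy=4,interpolation=2)
o=np.zeros((600,500,3),np.uint8);o[:200,:500]=g;o[200:,:500]=w;cv2.imwrite('pics/c5.png',o[...,::-1])
```

```text
board front edge [[ 0.5213 -0.2238  0.03  ]
 [ 0.4948 -0.0522  0.03  ]]
7 [ 0.4835 -0.1404  0.6308] 36.14345020443501 [ 0.2729  1.4696 -0.3311 -1.7486] [ 0.4781 -0.0963  0.1004]
8.4 [ 0.4837 -0.1404  0.635 ] 36.38502991342995 [ 0.0842  0.4102 -0.1026 -0.4899] [ 0.4772 -0.0966  0.1006]
```

View pics/c5.png

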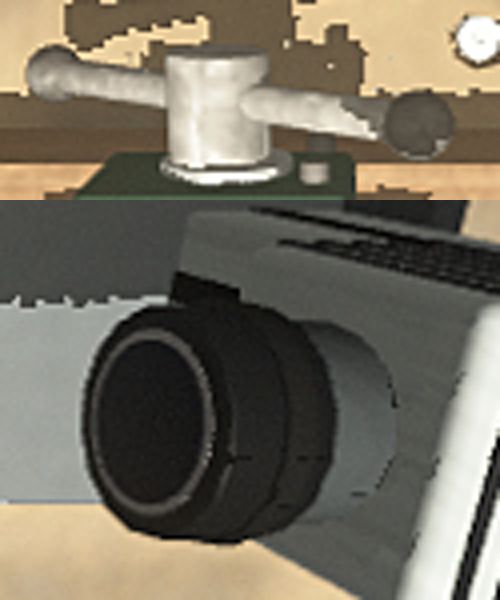

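```bash
python3 -m pendant '[{"dx":0.0237,"dy":0.009,"dz":0.03,"rx":0,"ry":0,"rz":0,"hand":0},{"dx":0,"dy":0,"dz":0.03,"rx":0,"ry":0,"rz":0,"hand":0},{"dx":0,"dy":0,"dz":0.03,"rx":0,"ry":0,"rz":0,"hand":0},{"dx":0,"dy":0,"dz":0.015,"rx":0,"ry":0,"rz":0,"hand":0},{"dx":0,"dy":0,"dz":0.01,"rx":0,"ry":0,"rz":0,"hand":0},{"dx":0,"dy":0,"dz":0.01,"rx":0,"ry":0,"rz":0,"hand":0},{"dx":0,"dy":0,"dz":0.01,"rx":0,"ry":0,"rz":0,"hand":0}]'
python3 -m pendant '[{"dx":0,"dy":0,"dz":0.01,"rx":0,"ry":0,"rz":0,"hand":0},{"dx":0,"dy":0,"dz":0.01,"rx":0,"ry":0,"rz":0,"hand":0},{"dx":0,"dy":0,"dz":0.009,"rx":0,"ry":0,"rz":0,"hand":0},{"dx":0,"dy":0,"dz":0,"rx":0,"ry":0,"rz":0,"hand":0},{"dx":0,"dy":0,"dz":0,"rx":0,"ry":0,"rz":0,"hand":0}]'
```

```text
clock: 9.37
position: [0.474, -0.0871, 0.0913]
ee_rot: [-0.001, -0.073, 0.997, 0.006]
contact_force: [-0.8, 12.9, 10.6]
width: 0.0001
gripper_force: 13.7
clock: 9.78
position: [0.4753, -0.0926, 0.0618]
ee_rot: [-0.001, -0.075, 0.997, 0.0]
contact_force: [0.2, -0.0, 0.1]
width: -0.0
gripper_force: 0.0
```

```bash
python3 -m pendant '[{"dx":0,"dy":0,"dz":-0.04,"rx":0,"ry":0,"rz":0,"hand":0},{"dx":0,"dy":0,"dz":-0.04,"rx":0,"ry":0,"rz":0,"hand":0},{"dx":0,"dy":0,"dz":-0.04,"rx":0,"ry":0,"rz":0,"hand":0},{"dx":0,"dy":0,"dz":-0.04,"rx":0,"ry":0,"rz":0,"hand":0},{"dx":0,"dy":0,"dz":-0.04,"rx":0,"ry":0,"rz":0,"hand":0},{"dx":0,"dy":0,"dz":0,"rx":0,"ry":0,"rz":0,"hand":0},{"dx":0,"dy":0,"dz":0,"rx":0,"ry":0,"rz":0,"hand":0}]'|head -2
python3 -c "
from h import *
import pickle
c=cam('wrist');pickle.dump(c,open('w6.pkl','wb'))"
python3 -m pendant '[{"dx":-0.0277,"dy":-0.018,"dz":0,"rx":0,"ry":0,"rz":0,"hand":0.085},{"dx":-0.0277,"dy":-0.018,"dz":0,"rx":0,"ry":0,"rz":0,"hand":0.085},{"dx":-0.0277,"dy":-0.018,"dz":0,"rx":0,"ry":0,"rz":0,"hand":0.085},{"dx":-0.0277,"dy":-0.018,"dz":0,"rx":0,"ry":0,"rz":0,"hand":0.085},{"dx":-0.0277,"dy":-0.018,"dz":0,"rx":0,"ry":0,"rz":0,"hand":0.085},{"dx":-0.0277,"dy":-0.018,"dz":0,"rx":0,"ry":0,"rz":0,"hand":0.085}]'|head -2
python3 -m pendant '[{"dx":0,"dy":0,"dz":0,"rx":0,"ry":0,"rz":7,"hand":0.085},{"dx":0,"dy":0,"dz":0,"rx":0,"ry":0,"rz":7,"hand":0.085},{"dx":0,"dy":0,"dz":0,"rx":0,"ry":0,"rz":7,"hand":0.085},{"dx":0,"dy":0,"dz":0,"rx":0,"ry":0,"rz":7,"hand":0.085},{"dx":0,"dy":0,"dz":0,"rx":0,"ry":0,"rz":7,"hand":0.085},{"dx":0,"dy":0,"dz":0,"rx":0,"ry":0,"rz":7,"hand":0.085},{"dx":0,"dy":0,"dz":0,"rx":0,"ry":0,"rz":7,"hand":0.085}]'|head -2
python3 -m pendant '[{"dx":0,"dy":0,"dz":0,"rx":0,"ry":0,"rz":7,"hand":0.085},{"dx":0,"dy":0,"dz":0,"rx":0,"ry":0,"rz":7,"hand":0.085},{"dx":0,"dy":0,"dz":0,"rx":0,"ry":0,"rz":7,"hand":0.085},{"dx":0,"dy":0,"dz":0,"rx":0,"ry":0,"rz":7,"hand":0.085},{"dx":0,"dy":0,"dz":0,"rx":0,"ry":0,"rz":7,"hand":0.085},{"dx":0,"dy":0,"dz":0,"rx":0,"ry":0,"rz":6,"hand":0.085},{"dx":0,"dy":0,"dz":0,"rx":0,"ry":0,"rz":0,"hand":0.085},{"dx":0,"dy":0,"dz":0,"rx":0,"ry":0,"rz":0,"hand":0.085}]'
python3 - <<'E'
from h import *
import pickle
np.set_printoptions(precision=4,suppress=True)
c=cam('wrist');pickle.dump(c,open('w7.pkl','wb'));s=manip.get_state();print(s['qpos'].round(2))
v=np.array([.4837,-.1404,0]);ya=np.radians(8.4);X=np.array([np.cos(ya),np.sin(ya),0]);L=np.array([-np.sin(ya),np.cos(ya),0])
print('piece top corners',proj(c,[v+X*a+L*b+[0,0,.144] for a in(.155,.174) for b in(-.055,.055)]).round(0).tolist())
w=pickle.load(open('w6.pkl','rb'))
hub=v+[0,0,.068];k=proj(w,[hub]+[hub+.055*(np.cos(a)*L-np.sin(a)*np.array([0,0,1])) for a in(-.6,0,.1,.2,.3)]).round(0);print(k.tolist())
x,y=k[0].astype(int);y0=max(y-50,0);x0=x-100
a=cv2.resize(w['f'][y0:y0+100,x0:x0+200],(800,400)) ;b=c['f']
o=np.zeros((600,800,3),np.uint8);print(x0,y0)
o[:240,:480]=cv2.resize(w['f'][y0:y0+100,x0:x0+200],(480,240));o[240:,:576]=cv2.resize(b,(576,360))
cv2.imwrite('pics/m.png',o[...,::-1])
E
```

```text
clock: 10.37
position: [0.4767, -0.0939, 0.2651]
clock: 10.92
position: [0.6558, -0.1762, 0.2592]
clock: 11.5
position: [0.6545, -0.1756, 0.2591]
clock: 12.17
position: [0.6548, -0.1758, 0.26]
ee_rot: [-0.002, 0.652, 0.758, -0.001]
contact_force: [0.1, -0.3, -0.6]
width: 0.0849
gripper_force: 0.0
[-0.36  0.42  1.21 -0.    1.51 -0.52]
piece top corners [[313.0, 179.0], [312.0, 26.0], [337.0, 179.0], [339.0, 27.0]]
[[279.0, 162.0], [323.0, 169.0], [332.0, 162.0], [332.0, 161.0], [331.0, 160.0], [330.0, 159.0]]
179 112
```

View pics/m.png

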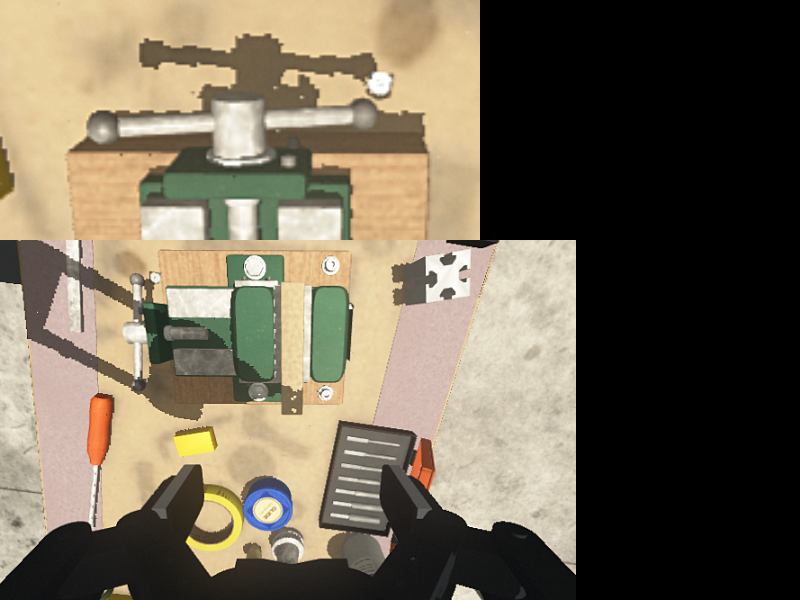

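The bar's left knob is now at wrist pixel (329,159.5) and the right one at (222,165), so the raised end sits below level. The piece is seen standing in the jaws, its top at columns 312–337 and rows of about 41–193, shifted roughly 10 mm to the robot's right.

Run:
```python
from h import *
import pickle
from scipy.optimize import least_squares
np.set_printoptions(precision=4,suppress=True)
w=pickle.load(open('w6.pkl','rb'));c=pickle.load(open('w7.pkl','rb'))
y=np.radians(8.4);X=np.array([np.cos(y),np.sin(y),0]);L=np.array([-np.sin(y),np.cos(y),0])
def e(p): return np.array([p[0],p[1],.068])+.055*np.outer([1,-1],np.cos(p[2])*L+np.sin(p[2])*np.array([0,0,1]))
r=least_squares(lambda p:(proj(w,e(p))-[[329.4,159.5],[221.9,164.9]]).ravel(),[.486,-.142,-.1]);print('bar',r.x,2.65-r.x[2],r.fun)
h=cv2.cvtColor(c['f'],cv2.COLOR_RGB2HSV)
for col in(318,325,332): print(col,[(i,*h[i,col]) for i in list(range(28,56,3))+list(range(160,206,3))])
for row in(70,110,150):
    s=(h[row,300:350,0]<25)&(h[row,300:350,1]>60)&(h[row,300:350,2]>60); q=np.flatnonzero(s)+300; print(row,q.min() if len(q) else 0,q.max() if len(q) else 0, s.sum())
```

```text
bar [ 0.4838 -0.1413 -0.2507] 2.9006612297347005 [ 0.0517 -0.0251 -0.0478  0.0281]
318 [(28, np.uint8(18), np.uint8(94), np.uint8(237)), (31, np.uint8(18), np.uint8(98), np.uint8(236)), (34, np.uint8(18), np.uint8(99), np.uint8(234)), (37, np.uint8(18), np.uint8(94), np.uint8(236)), (40, np.uint8(18), np.uint8(97), np.uint8(234)), (43, np.uint8(18), np.uint8(96), np.uint8(233)), (46, np.uint8(17), np.uint8(97), np.uint8(205)), (49, np.uint8(23), np.uint8(68), np.uint8(240)), (52, np.uint8(22), np.uint8(73), np.uint8(237)), (55, np.uint8(20), np.uint8(81), np.uint8(234)), (160, np.uint8(21), np.uint8(77), np.uint8(236)), (163, np.uint8(19), np.uint8(89), np.uint8(117)), (166, np.uint8(19), np.uint8(88), np.uint8(124)), (169, np.uint8(18), np.uint8(88), np.uint8(124)), (172, np.uint8(18), np.uint8(88), np.uint8(124)), (175, np.uint8(17), np.uint8(88), np.uint8(127)), (178, np.uint8(18), np.uint8(90), np.uint8(124)), (181, np.uint8(18), np.uint8(93), np.uint8(121)), (184, np.uint8(18), np.uint8(92), np.uint8(127)), (187, np.uint8(19), np.uint8(86), np.uint8(128)), (190, np.uint8(19), np
[... 2221 characters left out ...]
245)), (169, np.uint8(18), np.uint8(92), np.uint8(127)), (172, np.uint8(17), np.uint8(88), np.uint8(130)), (175, np.uint8(18), np.uint8(93), np.uint8(124)), (178, np.uint8(18), np.uint8(91), np.uint8(129)), (181, np.uint8(16), np.uint8(92), np.uint8(128)), (184, np.uint8(19), np.uint8(85), np.uint8(126)), (187, np.uint8(19), np.uint8(91), np.uint8(126)), (190, np.uint8(18), np.uint8(91), np.uint8(123)), (193, np.uint8(18), np.uint8(91), np.uint8(109)), (196, np.uint8(20), np.uint8(75), np.uint8(237)), (199, np.uint8(21), np.uint8(72), np.uint8(237)), (202, np.uint8(21), np.uint8(72), np.uint8(236)), (205, np.uint8(21), np.uint8(70), np.uint8(236))]
70 312 337 26
110 312 336 25
150 312 336 25
```

```bash
python3 -m pendant '[{"dx":0.0243,"dy":0,"dz":0,"rx":0,"ry":0,"rz":0,"hand":0.07},{"dx":0.0242,"dy":0,"dz":0.02,"rx":0,"ry":0,"rz":0,"hand":0.07},{"dx":0,"dy":0,"dz":0.03,"rx":0,"ry":0,"rz":0,"hand":0.06},{"dx":0,"dy":0,"dz":0.03,"rx":0,"ry":0,"rz":0,"hand":0.06},{"dx":0,"dy":0,"dz":0.03,"rx":0,"ry":0,"rz":0,"hand":0.06},{"dx":0,"dy":0,"dz":0.02,"rx":0,"ry":0,"rz":0,"hand":0.06},{"dx":0,"dy":0,"dz":0.013,"rx":0,"ry":0,"rz":0,"hand":0.06},{"dx":0,"dy":0,"dz":0,"rx":0,"ry":0,"rz":0,"hand":0.06}]'
python3 -m pendant '[{"dx":0,"dy":0,"dz":0,"rx":0,"ry":0,"rz":0,"hand":0.01},{"dx":0,"dy":0,"dz":0,"rx":0,"ry":0,"rz":0,"hand":0.01},{"dx":0,"dy":0,"dz":0,"rx":0,"ry":0,"rz":0,"hand":0.01},{"dx":0,"dy":0,"dz":0,"rx":0,"ry":0,"rz":0,"hand":0.01},{"dx":0,"dy":0,"dz":0,"rx":0,"ry":0,"rz":0,"hand":0.01},{"dx":0,"dy":0,"dz":0,"rx":0,"ry":0,"rz":0,"hand":0.01},{"dx":0,"dy":0,"dz":0,"rx":0,"ry":0,"rz":0,"hand":0.01},{"dx":0,"dy":0,"dz":0,"rx":0,"ry":0,"rz":0,"hand":0.01}]' 50
```

```text
clock: 12.88
position: [0.6456, -0.1274, 0.1149]
ee_rot: [-0.004, 0.652, 0.758, -0.002]
contact_force: [-0.4, 0.7, -0.6]
width: 0.0602
gripper_force: 0.0
clock: 13.55
position: [0.6479, -0.129, 0.1211]
ee_rot: [0.0, 0.653, 0.758, -0.0]
contact_force: [-4.8, -0.3, 6.6]
width: 0.0184
gripper_force: 50.1
```

```bash
python3 -m pendant '[{"dx":0,"dy":0,"dz":-0.01,"rx":0,"ry":0,"rz":0,"hand":0.01},{"dx":0,"dy":0,"dz":-0.02,"rx":0,"ry":0,"rz":0,"hand":0.01},{"dx":0,"dy":0,"dz":-0.03,"rx":0,"ry":0,"rz":0,"hand":0.01},{"dx":0,"dy":0,"dz":-0.03,"rx":0,"ry":0,"rz":0,"hand":0.01},{"dx":0,"dy":0,"dz":-0.03,"rx":0,"ry":0,"rz":0,"hand":0.01},{"dx":0,"dy":0,"dz":0,"rx":0,"ry":0,"rz":0,"hand":0.01},{"dx":0,"dy":0,"dz":0,"rx":0,"ry":0,"rz":0,"hand":0.01}]'
python3 -m pendant '[{"dx":0.0323,"dy":0,"dz":0,"rx":0,"ry":0,"rz":0,"hand":0.01},{"dx":0.0323,"dy":0,"dz":0,"rx":0,"ry":0,"rz":0,"hand":0.01},{"dx":0.0323,"dy":0,"dz":0,"rx":0,"ry":0,"rz":0,"hand":0.01},{"dx":0.0323,"dy":0,"dz":0,"rx":0,"ry":0,"rz":0,"hand":0.01},{"dx":0.0323,"dy":0,"dz":0,"rx":0,"ry":0,"rz":0,"hand":0.01},{"dx":0.0323,"dy":0,"dz":0,"rx":0,"ry":0,"rz":0,"hand":0.01},{"dx":0.0323,"dy":0,"dz":0,"rx":0,"ry":0,"rz":0,"hand":0.01},{"dx":0.0323,"dy":0,"dz":0,"rx":0,"ry":0,"rz":0,"hand":0.01},{"dx":0.0323,"dy":0,"dz":0,"rx":0,"ry":0,"rz":0,"hand":0.01},{"dx":0.0323,"dy":0,"dz":0,"rx":0,"ry":0,"rz":0,"hand":0.01}]' | head -2
python3 -m pendant '[{"dx":0,"dy":0,"dz":0,"rx":0,"ry":0,"rz":6,"hand":0.01},{"dx":0,"dy":0,"dz":0,"rx":0,"ry":0,"rz":6,"hand":0.01},{"dx":0,"dy":0,"dz":0,"rx":0,"ry":0,"rz":6,"hand":0.01},{"dx":0,"dy":0,"dz":0,"rx":0,"ry":0,"rz":6,"hand":0.01},{"dx":0,"dy":0,"dz":0,"rx":0,"ry":0,"rz":6,"hand":0.01},{"dx":0,"dy":0,"dz":0,"rx":0,"ry":0,"rz":6,"hand":0.01},{"dx":0,"dy":0,"dz":0,"rx":0,"ry":0,"rz":6,"hand":0.01},{"dx":0,"dy":0,"dz":0,"rx":0,"ry":0,"rz":6,"hand":0.01}]'|head -2
python3 -m pendant '[{"dx":0,"dy":0,"dz":0,"rx":0,"ry":0,"rz":6,"hand":0.01},{"dx":0,"dy":0,"dz":0,"rx":0,"ry":0,"rz":6,"hand":0.01},{"dx":0,"dy":0,"dz":0,"rx":0,"ry":0,"rz":6,"hand":0.01},{"dx":0,"dy":0,"dz":0,"rx":0,"ry":0,"rz":6,"hand":0.01},{"dx":0,"dy":0,"dz":0,"rx":0,"ry":0,"rz":6,"hand":0.01},{"dx":0,"dy":0,"dz":0,"rx":0,"ry":0,"rz":6,"hand":0.01},{"dx":0,"dy":0,"dz":0,"rx":0,"ry":0,"rz":6,"hand":0.01},{"dx":0,"dy":0,"dz":0,"rx":0,"ry":0,"rz":0,"hand":0.01},{"dx":0,"dy":0,"dz":0,"rx":0,"ry":0,"rz":0,"hand":0.01}]'
python3 - <<'E'
from h import *
import pickle
np.set_printoptions(precision=4,suppress=True)
s=manip.get_state();M=rot(s['ee_rot']);p=np.array(s['position']);print(p,M.round(3),s['qpos'].round(2))
for n in('wrist','top','scene'):
    c=cam(n);pickle.dump(c,open(n+'8.pkl','wb'))
    h=cv2.cvtColor(c['f'],cv2.COLOR_RGB2HSV)
    # predicted top-face & bottom corners for e=0 (tool coords: top 23mm behind TCP, centre 12 mm beyond)
    pc=[p+M@[x,y,z] for z in(-.023,.047) for x in(-.055,.055) for y in(-.0095,.0095)]
    q=proj(c,pc);print(n,q.round(0).tolist())
c=pickle.load(open('wrist8.pkl','rb'));h=cv2.cvtColor(c['f'],cv2.COLOR_RGB2HSV)
for row in range(0,260,12): print(row,[tuple(int(v) for v in h[row,x]) for x in range(300,350,6)])
E
```

```text
clock: 14.13
position: [0.6501, -0.1286, 0.2425]
ee_rot: [0.003, 0.653, 0.758, 0.002]
contact_force: [0.1, 0.2, -0.9]
width: 0.0179
gripper_force: 49.3
clock: 14.97
position: [0.5995, 0.1926, 0.2375]
clock: 15.63
position: [0.5999, 0.1911, 0.2373]
clock: 16.38
position: [0.6001, 0.1911, 0.2378]
ee_rot: [0.0, 0.997, 0.075, -0.001]
contact_force: [-0.3, -1.0, -0.6]
width: 0.0178
gripper_force: 49.1
[0.6001 0.1911 0.2378] [[ 0.989  0.15  -0.002]
 [ 0.15  -0.989 -0.   ]
 [-0.002 -0.    -1.   ]] [0.2  0.36 1.37 0.   1.42 1.62]
wrist [[302.0, 389.0], [345.0, 389.0], [297.0, 145.0], [350.0, 145.0], [309.0, 296.0], [338.0, 296.0], [306.0, 125.0], [341.0, 125.0]]
top [[240.0, 187.0], [247.0, 186.0], [235.0, 147.0], [242.0, 146.0], [244.0, 192.0], [251.0, 191.0], [239.0, 154.0], [245.0, 153.0]]
scene [[249.0, 188.0], [256.0, 186.0], [231.0, 166.0], [237.0, 163.0], [252.0, 208.0], [259.0, 206.0], [234.0, 185.0], [241.0, 183.0]]
0 [(18, 78, 209), (18, 79, 214), (18, 82, 218), (18, 78, 226), (19, 78, 227), (19, 78, 227), (19, 79, 226), (18, 79, 226), (19, 76, 222)]
12 [(18, 78, 203), (19, 83, 206
[... 2199 characters left out ...]
204 [(18, 86, 239), (23, 66, 242), (21, 75, 237), (22, 67, 243), (22, 71, 240), (23, 68, 242), (23, 67, 243), (21, 76, 238), (17, 92, 222)]
216 [(18, 86, 236), (20, 77, 234), (21, 77, 236), (22, 73, 236), (20, 76, 237), (21, 77, 236), (21, 80, 234), (22, 73, 239), (18, 95, 194)]
228 [(18, 92, 207), (21, 74, 239), (20, 83, 233), (22, 70, 240), (22, 75, 238), (19, 84, 233), (21, 75, 237), (22, 71, 240), (18, 98, 159)]
240 [(17, 91, 182), (20, 80, 232), (20, 86, 230), (21, 74, 238), (21, 80, 234), (22, 73, 238), (21, 77, 237), (21, 78, 236), (17, 83, 138)]
252 [(17, 96, 146), (21, 75, 237), (19, 95, 113), (17, 100, 133), (20, 82, 250), (21, 76, 238), (20, 79, 235), (19, 86, 231), (17, 100, 89)]
```

```bash
python3 -m pendant '[{"dx":0,"dy":0,"dz":0.015,"rx":0,"ry":0,"rz":0,"hand":0.01},{"dx":0,"dy":0,"dz":0.02,"rx":0,"ry":0,"rz":0,"hand":0.01},{"dx":0,"dy":0,"dz":0.02,"rx":0,"ry":0,"rz":0,"hand":0.01},{"dx":0,"dy":0,"dz":0.02,"rx":0,"ry":0,"rz":0,"hand":0.01},{"dx":0,"dy":0,"dz":0.013,"rx":0,"ry":0,"rz":0,"hand":0.01},{"dx":0,"dy":0,"dz":0,"rx":0,"ry":0,"rz":0,"hand":0.01},{"dx":0,"dy":0,"dz":0,"rx":0,"ry":0,"rz":0,"hand":0.01},{"dx":0,"dy":0,"dz":0,"rx":0,"ry":0,"rz":0,"hand":0.01},{"dx":0,"dy":0,"dz":0,"rx":0,"ry":0,"rz":0,"hand":0.01},{"dx":0,"dy":0,"dz":0,"rx":0,"ry":0,"rz":0,"hand":0.01}]'
python3 - <<'E'
from h import *
import pickle
np.set_printoptions(precision=4,suppress=True)
s=manip.get_state();M=rot(s['ee_rot']);p=np.array(s['position'])
c=cam('wrist');h=cv2.cvtColor(c['f'],cv2.COLOR_RGB2HSV)
pc=[p+M@[x,y,z] for z in(-.023,.047) for x in(.055,.0525,.05) for y in(-.0095,.0095)]
print(proj(c,pc).round(0).tolist())
for x in(315,323,331): 
    tan=(h[:,x,1]>55); v=h[:,x,2].astype(int); r=range(90,170); print(x,[i for i in r if tan[i] and not tan[i-1]],[i for i in r if v[i]-v[i-2]>40 or v[i-2]-v[i]>40])
# scene view: lens vs piece: tan columns
for row in(118,128,135,145): q=np.flatnonzero(h[row,270:380,1]>60)+270; print(row,q.min() if len(q) else None,q.max() if len(q) else None)
print(s['qd'].round(4),s['contact_force'])
E
```

```text
clock: 17.37
position: [0.6015, 0.1912, 0.1526]
ee_rot: [-0.0, 0.997, 0.074, 0.001]
contact_force: [-0.6, 0.4, -1.8]
width: 0.0182
gripper_force: 49.1
[[297.0, 145.0], [350.0, 145.0], [297.0, 152.0], [350.0, 152.0], [297.0, 159.0], [350.0, 159.0], [306.0, 125.0], [341.0, 125.0], [306.0, 129.0], [341.0, 129.0], [306.0, 134.0], [341.0, 134.0]]
315 [124] [107, 108, 124, 125, 145, 146]
323 [124] [107, 108, 124, 125, 145, 146]
331 [124] [107, 108, 124, 125, 145, 146]
118 361 379
128 306 379
135 303 379
145 299 379
[-0.0003  0.0019  0.0087 -0.0006  0.0014  0.0017] [-0.6164  0.3717 -1.8018]
```

The piece is centred on the pads. A 4.5 mm trim sideways and 3 mm down brings it onto the focus.

```bash
python3 -m pendant '[{"dx":-0.0045,"dy":0,"dz":0.003,"rx":0,"ry":0,"rz":0,"hand":0.01},{"dx":0,"dy":0,"dz":0,"rx":0,"ry":0,"rz":0,"hand":0.01},{"dx":0,"dy":0,"dz":0,"rx":0,"ry":0,"rz":0,"hand":0.01},{"dx":0,"dy":0,"dz":0,"rx":0,"ry":0,"rz":0,"hand":0.01},{"dx":0,"dy":0,"dz":0,"rx":0,"ry":0,"rz":0,"hand":0.01},{"dx":0,"dy":0,"dz":0,"rx":0,"ry":0,"rz":0,"hand":0.01},{"dx":0,"dy":0,"dz":0,"rx":0,"ry":0,"rz":0,"hand":0.01},{"dx":0,"dy":0,"dz":0,"rx":0,"ry":0,"rz":0,"hand":0.01}]' && python3 -c "
from rig import manip
s=manip.get_state();print(s['position'],s['qd'].round(3));print(manip.sign_off())"
```

```text
clock: 18.08
position: [0.5964, 0.1904, 0.1482]
ee_rot: [0.0, 0.997, 0.074, 0.0]
contact_force: [-0.4, -0.5, -0.1]
width: 0.0181
gripper_force: 49.1
[0.59635346 0.19037246 0.14824682] [-0.     0.     0.001  0.001 -0.001 -0.   ]
the job is handed in; nothing more can be done
None
```

I handed the job in at 18 s of the 61 s: the gauge block is in the outline, the T-bar end is below level (joint about 2.90 rad), and the gripper is holding the test piece still at the focus, drilled face to the lens; the hand-in call gave no verdict.

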